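# Level the worktop shelf with a spirit level

## Task

The small oak shelf on the worktop slopes down to its right end. Lay the yellow spirit level flat along the bare shelf and let it go, then turn the black knob of the shelf's levelling foot until the bubble stands between the two lines. Last, press the level firmly down on the shelf with the fingertips, beside the vial, and finish while still pressing, with the bubble between the lines under that load; leave the jars standing round the shelf alone.

Things in the scene. Friction and masses are not known exactly. Their poses are not given: they have to be found in the camera images.
- shelf: Small oak shelf, board 170 deep, 350 long, 18 mm thick. Left (+y) end: end panel on two pads; right end: one levelling foot. Origin: foot of the panel, 160 mm left of the board's middle, 6 mm above the worktop; it tips about this x axis, else is fixed. Its right end starts 2 to 7 mm low; it gives under load: 10 N on its middle lowers the right end about 0.2 mm.
- shelf_mid (a point): Middle of the board's upper face, 112 mm above the worktop when level; tips with the shelf. x to the shelf's back, y to its left along its length, z up.
- foot_grip (a point): Middle of the black fluted knob (41 mm across, 30 high) on the foot's axis, 145 mm right of the board's middle; its underside is 14 to 20 mm above the board. Upright axis, fixed height; the board climbs its thread: CLOCKWISE from above raises the right end, 10 mm a turn. Level is 1.4 to 3.6 rad clockwise from the start. Needs 0.15 N m, stays where left. A white mark on top points along x.
- level: Yellow spirit level with black ends, 220 long (x), 28 wide (y), 42 mm high (z), 0.23 to 0.39 kg, loose on the worktop. Origin: middle of its underside. The green vial lies in a 64 mm window in the middle of its top; press on the solid top beside it, 34 to 106 mm from the middle.
- bubble (a joint): Place of the pale bubble (16 mm long) along the level's own x, in m; 0 = middle of the vial. The two black lines are at +-10 mm, so between the lines means within +-0.002. It runs to the HIGHER end, 1.2 mm per milliradian of slope, stops at +-18 mm, and settles in about 1.5 s.
- spice_0: Spice jar with green lid, 46 mm across, 106 mm high, on the worktop to the right of the shelf; leave alone. Origin under its middle.
- spice_1: Another spice jar with green lid, 46 mm across, 106 mm high, to the right of the shelf; leave alone. Origin under its middle.
- honey_jar: Honey jar with red lid, 60 mm across, 86 mm high, on the worktop in front of the shelf's left end; leave alone. Origin under its middle.

How it is judged:
By the outcome, as a careful person would: the job done as asked, in the order asked, and still so for the second after the job is handed in, while the arm keeps its last pose, push and grip.
It also fails if it takes over 72 s, if anything falls off the work surface, if the arm or the gripper's body presses on something with over 40 N, if the wrist force passes 120 N, or if a joint passes its speed limit or range.

## Robot

A 6-joint arm with a two-finger parallel gripper is mounted at the origin on a cart in front of the work surface, level with it; the furniture and walls round the work are solid. World frame = base frame: x ahead of the robot, y to its left, z up, the work surface at z = 0. Lengths are in m, angles in rad, forces in N, time in s.
With the tool pointing down it reaches from about 0.3 to 0.875 m from the base axis. Payload 6.4 kg.
Tool frame: the origin (TCP) lies between the finger pads; the fingertips stand 19 mm ahead of it and the grasp point (between the pads) is the TCP (ctrl.tips_ahead is the z of the fingertips in the tool frame, in m); z points along the fingers, y is the line along which they close (so a half turn about z gives the same grasp; the last joint's range is limited). The gripper opens to 85 mm and grips with 20 to 120 N. Pads are 22 mm wide; open, the fingers measure 114 mm over their backs; the gripper's body (76 mm by 85 mm) begins 54 mm behind the grasp point. The pads swing forward as they close: fully open they stand 13 mm farther back than shut.
Start: joints at [-1.512, 0.181, 1.607, -0, 1.354, -0.206], TCP at [0.151, -0.555, 0.25] pointing down, gripper open.
Joint ranges: [-2.99, 2.99], [-0.89, 2.07], [0.3, 2.58], [-1.14, 4.28], [0, 2.63], [-3.12, 3.12]. Speed limits (rad/s): [2.57, 2.57, 3.01, 3.14, 3.14, 3.14].

## Interface

Orientations are given as a unit quaternion [w, x, y, z].
In Python, from bench import readout, vision, ctrl gives the robot as it stands.
- The arm moves only by the tool play_rows, never from a script. Its arguments are lists of equal length, an entry for each row: "xyz": the shift along the tool's x, y, z in mm, a list of three; "rot": the turn, a rotation vector about the tool's x, y, z in rad, a list of three; "grip": the opening, from 0 (shut) to 1 (fully open). In form: {"xyz": [[x, y, z], ...], "rot": [[rx, ry, rz], ...], "grip": [grip, ...]}. A call has exactly 10 rows; each row is the pose to reach, as a shift and turn from the pose commanded when the call began, along the tool's axes at that moment; what a row does not reach only later rows make up. A row lasts 1/8 s, in which the tool goes at most 62.5 mm and 10.7 degrees, less where a joint would pass 70% of its speed; a pose out of reach is approached as far as the arm can. A call with a gripper value outside its range is refused whole. The fingers move at their own pace and stop on an object; the grip force is fixed at half the most. Time passes only in rows, so rows that repeat a pose let the fingers close, or fill a call up. It gives the time, the measured TCP pose, the force, the opening and the grip force at its end, in the units of the state.
- readout.get_obs(): the state, without advancing time (a new reading comes with each control period).
- vision.camera(name): name is "scene" or "top" or "wrist"; returns a dict with "color" (420x560x3 uint8, red, green, blue), "depth" (420x560 float32, m along the optical axis (not along the pixel's ray), 0 where there is no reading), "camera_matrix" (3x3 intrinsics, pixels), "extrinsics" (4x4, takes a point from camera to world coordinates); the wrist camera has in their place "hand_eye" (4x4, takes a point from camera to tool coordinates, whose origin is the TCP and whose axes are the flange's). Camera axes: x right, y down, z forward; pixel columns grow to the right and rows downward; lengths in m; the calibration is good to about 2 mm. A picture is of the moment at which its call begins: read the wrist's pose just before it.
- ctrl.hand_in(): hands the job in; it is judged then, once.
The state is a dict: "time_s": time; "q": joint angles; "dq": joint speeds; "joint_efforts": joint torques, N m; "eef_pos": TCP position; "eef_rot": TCP orientation; "wrist_force": force on the tool from outside, world axes, zero at the start; "torque": the same for the moment, N m; "opening": opening from 0.0 (shut) to 1.0 (fully open); "grasp_force": force on a finger pad.
Only numpy, scipy, OpenCV 4.12 (cv2) and the standard library are available. Lean on these libraries where they do the work, as an engineer would, in place of code of your own. Each camera call takes 0.05 s, during which the arm holds its last target. There are 200 camera calls.

## Working session

There is one attempt and no reset: what is moved stays moved. The work goes in short steps, Python scripts to look and compute and a tool call to move; the robot and the scene stay as the last step left them, time stands still between calls to the robot, and variables do not carry over. Pictures are saved under pics/ and viewed, at most 10 in all, crops included, and the job is handed in when it is done.

Besides the shell and the picture viewer there is one more tool, called after "Call:" by a JSON object that holds its "name" and its "arguments". play_rows: Moves the arm, as the interface text tells. Its arguments: {"type":"object","properties":{"xyz":{"type":"array","items":{"type":"array","items":{"type":"number"}}},"rot":{"type":"array","items":{"type":"array","items":{"type":"number"}}},"grip":{"type":"array","items":{"type":"number"}}},"required":["xyz","rot","grip"]}

```bash
mkdir -p pics; ls
python3 - <<'E'
from bench import readout,vision,ctrl
import cv2,numpy as np
o=readout.get_obs();print(o,ctrl.tips_ahead)
ims=[]
for n in("scene","top"):
    c=vision.camera(n);np.savez(f"{n}0.npz",**c);ims.append(c["color"])
    print(n,c["camera_matrix"],c["extrinsics"])
    cv2.imwrite(f"pics/{n}0.png",c["color"][:,:,::-1])
E
```

```text
pics
{'time_s': 0.0, 'q': array([-1.51229530e+00,  1.81529138e-01,  1.60797257e+00, -6.80566192e-06,
        1.35384099e+00, -2.06311857e-01]), 'dq': array([ 6.88841409e-05, -8.64889709e-04, -1.50293949e-04,  7.95029527e-04,
       -2.42170476e-03,  5.65706914e-04]), 'joint_efforts': array([ 5.93002133e-04, -4.44869649e+01, -3.51337910e+01, -1.16399683e-04,
        9.21815255e-03,  2.21156512e-05]), 'eef_pos': array([ 0.15047161, -0.55442939,  0.24940796]), 'eef_rot': array([-8.72879304e-04,  9.91246589e-01,  1.32020579e-01,  6.12967059e-05]), 'wrist_force': array([-0.25957815, -0.24010151, -0.05127814]), 'torque': array([ 0.00516807,  0.03207425, -0.01937929]), 'grasp_force': 0.0, 'opening': 1.0025079785368916} 0.019
scene [[429.30253957   0.         283.83115258]
 [  0.         429.30253957 210.59123111]
 [  0.           0.           1.        ]] [[-0.83469219 -0.40152996  0.37691198  0.09509115]
 [-0.55070794  0.61244114 -0.56713016  0.61142669]
 [-0.00311665 -0.68094753 -0.73232557  0.91031773]
 [ 0.          0.          0.          1.        ]]
top [[385.06144493   0.         277.80805097]
 [  0.         385.06144493 207.95634949]
 [  0.           0.           1.        ]] [[-0.02703213 -0.99733541  0.06775945  0.43446334]
 [-0.99916458  0.02487894 -0.03242195 -0.0087982 ]
 [ 0.03064977 -0.06857928 -0.99717475  1.05415583]
 [ 0.          0.          0.          1.        ]]
```

View pics/scene0.png

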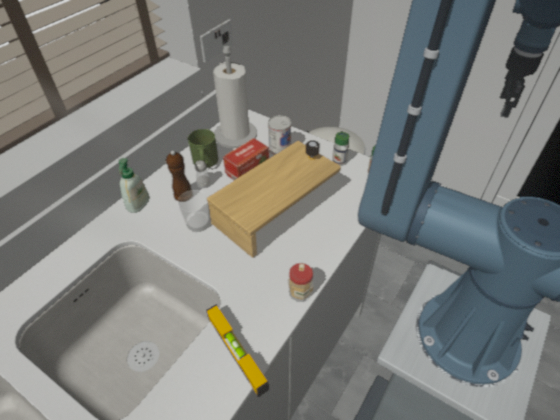

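View pics/top0.png

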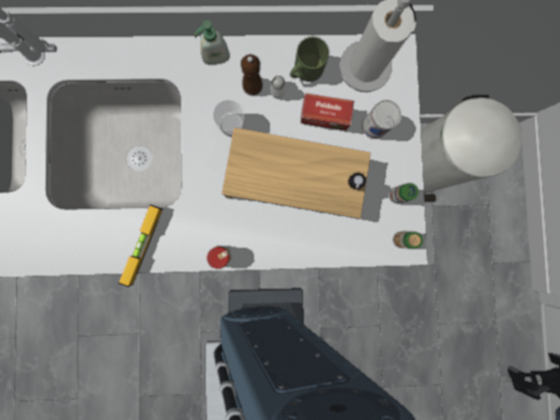

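The top view shows the level at about (140,245), the shelf from (225,130) to (370,215), and the knob at (357,181). The honey lid is at (218,257) and the spice jars are at (404,192) and (408,240).

```bash
cat > h.py <<'E'
import numpy as np,cv2
from scipy.spatial.transform import Rotation as R
def ray(K,T,uv,z):
    uv=np.atleast_2d(uv).astype(float)
    d=np.c_[uv,np.ones(len(uv))]@np.linalg.inv(K).T@T[:3,:3].T
    return T[:3,3]+d*((z-T[2,3])/d[:,2])[:,None]
def rot(o): q=o["eef_rot"]; return R.from_quat([q[1],q[2],q[3],q[0]])
def biggest(m):
    m=cv2.morphologyEx(m.astype(np.uint8)*255,cv2.MORPH_CLOSE,np.ones((5,5)))
    return max(cv2.findContours(m,cv2.RETR_EXTERNAL,cv2.CHAIN_APPROX_NONE)[0],key=cv2.contourArea)
def world(c,T=None):
    K=c["camera_matrix"];T=c["extrinsics"] if T is None else T
    v,u=np.mgrid[:420,:560];d=c["depth"]
    return np.stack([(u-K[0,2])/K[0,0]*d,(v-K[1,2])/K[1,1]*d,d],-1)@T[:3,:3].T+T[:3,3]
E
python3 - <<'E'
from h import *
c=dict(np.load("top0.npz"));K,T=c["camera_matrix"],c["extrinsics"];P=world(c)
hsv=cv2.cvtColor(c["color"],cv2.COLOR_RGB2HSV);H,S,V=[hsv[...,i].astype(int) for i in range(3)]
u,v=np.meshgrid(range(560),range(420))
box=lambda a,b,d,e:(u>=a)&(u<b)&(v>=d)&(v<e)
m=box(110,170,195,295)&(P[...,2]>.02)
r=cv2.minAreaRect(biggest(m));b=cv2.boxPoints(r);w=ray(K,T,b,.042);print("level",w.mean(0),w)
m=box(215,380,120,225)&(P[...,2]>.095)&(P[...,2]<.125)
r=cv2.minAreaRect(biggest(m));b=cv2.boxPoints(r);w=ray(K,T,b,.111);print("board",w.mean(0),w)
q=P[m];q=q[(abs(q-np.median(q,0))<.2).all(1)];A=np.c_[q,np.ones(len(q))];s=np.linalg.lstsq(A[:,[0,1,3]],q[:,2],rcond=None)[0];print("plane",s)
for n,bx,z in(("knob",(340,378,165,200),.158),("honey",(200,235,240,275),.086),("sp0",(385,422,175,210),.106),("sp1",(385,430,225,255),.106)):
    m=box(*bx)&(abs(P[...,2]-z)<.012);print(n,np.median(P[m],0),P[m].min(0),P[m].max(0),m.sum())
m=box(340,378,165,200)&(P[...,2]>.145)&(V>130);print("mark",P[m].mean(0),m.sum(),np.c_[u[m],v[m]].mean(0))
q=P[box(230,420,60,125)&(P[...,2]>.04)&(P[...,2]<.5)];print("back",q.min(0),q[:,2].max())
E
```

```text
level [0.41058409 0.31683102 0.042     ] [[0.3110409  0.37821927 0.042     ]
 [0.52794746 0.30273394 0.042     ]
 [0.51000945 0.25502369 0.042     ]
 [0.29333854 0.3313472  0.042     ]]
board [ 0.58539067 -0.08793372  0.111     ] [[ 0.53717593  0.09982721  0.111     ]
 [ 0.704233    0.06676547  0.111     ]
 [ 0.63369711 -0.2780526   0.111     ]
 [ 0.46645662 -0.24027496  0.111     ]]
plane [0.00480786 0.01475165 0.10801921]
knob [ 0.55755734 -0.22700099  0.15591731] [ 0.538654   -0.24708606  0.14689372] [ 0.57881712 -0.20895619  0.15999077] 229
honey [0.38193365 0.11391596 0.08613517] [0.35440058 0.08714362 0.07545829] [0.40918365 0.14205326 0.09075801] 411
sp0 [ 0.53363087 -0.36877673  0.1056552 ] [ 0.51296399 -0.3931877   0.09417348] [ 0.55628168 -0.348035    0.11259423] 270
sp1 [ 0.41302671 -0.37307003  0.10529093] [ 0.39093144 -0.39789396  0.09415637] [ 0.43343164 -0.35286327  0.11007249] 273
mark [ 0.55650582 -0.22528762  0.17247818] 56 [357.57142857 179.08928571]
back [ 0.70250574 -0.35549877  0.04001484] 0.16828348936327886
```

```bash
cat >> h.py <<'E'
def go(p,phi,o=None):
    "tool-frame move (mm, rotvec) to world p, tool down, tool x at yaw phi"
    from bench import readout
    o=o or readout.get_obs();r=rot(o)
    t=R.from_euler("z",phi)*R.from_euler("x",np.pi)
    print("xyz",np.round(r.inv().apply(np.array(p)-o["eef_pos"])*1e3,1),"rot",np.round((r.inv()*t).as_rotvec(),3))
E
python3 - <<'E'
from h import *
go([.42,-.05,.28],1.5); go([.41,.317,.22],2.80)
E
```

```text
xyz [ 392.2 -416.4  -29.8] rot [-1.000e-03 -1.000e-03 -1.235e+00]
xyz [ 478.6 -773.1   30.8] rot [-0.000e+00 -2.000e-03 -2.535e+00]
```

Call:
{"name": "play_rows", "arguments": {"xyz": [[392, -416, -30], [392, -416, -30], [392, -416, -30], [392, -416, -30], [392, -416, -30], [392, -416, -30], [392, -416, -30], [392, -416, -30], [479, -773, 30], [479, -773, 30]], "rot": [[0, 0, -1.235], [0, 0, -1.235], [0, 0, -1.235], [0, 0, -1.235], [0, 0, -1.235], [0, 0, -1.235], [0, 0, -1.235], [0, 0, -1.5], [0, 0, -2.0], [0, 0, -2.53]], "grip": [1, 1, 1, 1, 1, 1, 1, 1, 1, 1]}}

```text
time_s: 1.35
eef_pos: [0.3928, 0.0111, 0.2601]
eef_rot: [0.0, 0.511, 0.859, 0.0]
wrist_force: [1.3, 0.0, 0.0]
opening: 0.999
grasp_force: 0.0
```

Run:
```python
from h import *
go([.41,.317,.22],2.80)
```

```text
xyz [260.6 161.1  40.1] rot [ 0.     0.    -0.732]
```

Call:
{"name": "play_rows", "arguments": {"xyz": [[260, 161, 40], [260, 161, 40], [260, 161, 40], [260, 161, 40], [260, 161, 40], [260, 161, 40], [260, 161, 40], [260, 161, 40], [260, 161, 40], [260, 161, 40]], "rot": [[0, 0, -0.73], [0, 0, -0.73], [0, 0, -0.73], [0, 0, -0.73], [0, 0, -0.73], [0, 0, -0.73], [0, 0, -0.73], [0, 0, -0.73], [0, 0, -0.73], [0, 0, -0.73]], "grip": [1, 1, 1, 1, 1, 1, 1, 1, 1, 1]}}

```text
time_s: 2.6
eef_pos: [0.4126, 0.3137, 0.2208]
eef_rot: [0.0, 0.174, 0.985, 0.0]
wrist_force: [0.2, -1.0, -0.4]
opening: 0.998
grasp_force: 0.0
```

Run:
```python
from h import *
from bench import readout,vision
o=readout.get_obs();c=vision.camera("wrist")
r=rot(o);B=np.eye(4);B[:3,:3]=r.as_matrix();B[:3,3]=o["eef_pos"];T=B@c["hand_eye"];K=c["camera_matrix"]
np.savez("w1.npz",T=T,**c);cv2.imwrite("pics/w1.png",c["color"][:,:,::-1])
print(o["eef_pos"],r.as_euler("zyx"),T)
hsv=cv2.cvtColor(c["color"],cv2.COLOR_RGB2HSV)
P=world(c,T);m=(P[...,2]>.033)&(P[...,2]<.055)&(c["depth"]>.1)
b=cv2.boxPoints(cv2.minAreaRect(biggest(m)));print(b);w=ray(K,T,b,.042);print(w,w.mean(0),np.linalg.norm(np.diff(w,axis=0),axis=1))
d=w[0]-w[1] if np.linalg.norm(w[0]-w[1])>.1 else w[1]-w[2];phi=np.arctan2(d[1],d[0]);print(phi,phi+np.pi)
```

```text
[0.41256568 0.31367769 0.22075393] [-2.79089468e+00  6.53259609e-04 -3.14130455e+00] [[ 0.3443563   0.88902512  0.30175002  0.33492868]
 [ 0.93883811 -0.32653647 -0.10934779  0.34252923]
 [ 0.00131945  0.32094902 -0.94709555  0.34334414]
 [ 0.          0.          0.          1.        ]]
[[273.45758  296.35806 ]
 [281.0459    53.532692]
 [315.13757   54.598053]
 [307.54926  297.42343 ]]
[[0.51013103 0.26853041 0.042     ]
 [0.30829296 0.35092265 0.042     ]
 [0.31817941 0.37566839 0.042     ]
 [0.52277471 0.2994387  0.042     ]] [0.41484453 0.32364004 0.042     ] [0.21800708 0.02664758 0.21833507]
-0.3875635111219521 2.754029142467841
```

View pics/w1.png

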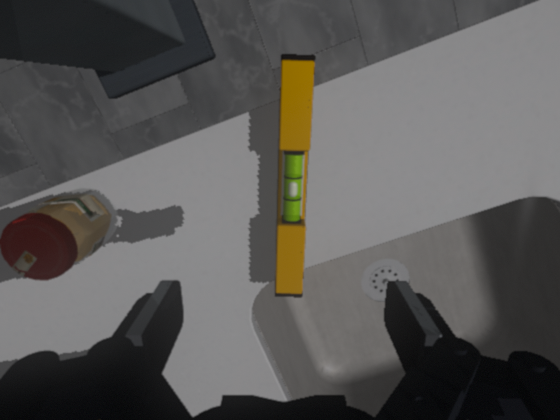

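The wrist view shows the level upright with its vial window at (292,188) and the bubble mid-vial. The measured size, 218 x 27-33 mm, fits. Next: descend and grip at its middle.

Run:
```python
from h import *
go([.415,.3235,.026],2.77)
```

```text
xyz [  1.1   9.9 194.7] rot [0.    0.    0.021]
```

Call:
{"name": "play_rows", "arguments": {"xyz": [[1, 10, 50], [1, 10, 100], [1, 10, 140], [1, 10, 170], [1, 10, 185], [1, 10, 194], [1, 10, 194], [1, 10, 194], [1, 10, 194], [1, 10, 194]], "rot": [[0, 0, 0.02], [0, 0, 0.02], [0, 0, 0.02], [0, 0, 0.02], [0, 0, 0.02], [0, 0, 0.02], [0, 0, 0.02], [0, 0, 0.02], [0, 0, 0.02], [0, 0, 0.02]], "grip": [1, 1, 1, 1, 1, 1, 1, 0, 0, 0]}}

```text
time_s: 3.9
eef_pos: [0.415, 0.3242, 0.0269]
eef_rot: [0.0, 0.184, 0.983, 0.0]
wrist_force: [-3.3, -9.2, 4.1]
opening: 0.378
grasp_force: 2.2
```

Call:
{"name": "play_rows", "arguments": {"xyz": [[0, 0, 0], [0, 0, 0], [0, 0, -30], [0, 0, -80], [0, 0, -140], [0, 0, -200], [0, 0, -230], [0, 0, -230], [0, 0, -230], [0, 0, -230]], "rot": [[0, 0, 0], [0, 0, 0], [0, 0, 0], [0, 0, 0], [0, 0, 0], [0, 0, 0], [0, 0, 0], [0, 0, 0], [0, 0, 0], [0, 0, 0]], "grip": [0, 0, 0, 0, 0, 0, 0, 0, 0, 0]}}

```text
time_s: 5.15
eef_pos: [0.4135, 0.3235, 0.2537]
eef_rot: [-0.002, 0.184, 0.983, -0.001]
wrist_force: [-0.1, -1.1, -2.7]
opening: 0.321
grasp_force: 60.0
```

Run:
```python
from h import *
from bench import readout,vision
o=readout.get_obs();c=vision.camera("wrist")
cv2.imwrite("pics/w2.png",c["color"][:,:,::-1]);print(o["eef_pos"],rot(o).as_euler("zyx"),o["opening"],o["wrist_force"],o["torque"])
# shelf frame: mid (.5854,-.0879), yaw -.2035
s=lambda x,y:np.array([.5854,-.0879])+R.from_euler("z",-.2035).as_matrix()[:2,:2]@[x,y]
print(s(0,.06))
go([*s(0,.06),.24],np.pi/2-.2035)
```

```text
[0.41347193 0.32347797 0.2536753 ] [-2.77223949 -0.00429909  3.13962419] 0.32077621718552446 [-0.0996681  -1.12962893 -2.67394724] [ 0.02080576 -0.00741504  0.00151743]
[ 0.5975259  -0.02913809]
xyz [-298.8 -262.5   13.9] rot [-0.005 -0.     1.405]
```

View pics/w2.png

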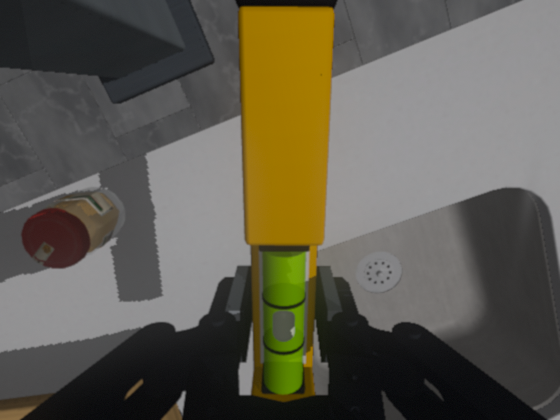

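The level is held square at its middle, with the vial at about (284,320) between the pads. Next: carry it over the shelf.

Call:
{"name": "play_rows", "arguments": {"xyz": [[-50, -44, 2], [-100, -88, 4], [-150, -131, 7], [-200, -175, 9], [-250, -219, 11], [-299, -262, 14], [-299, -262, 14], [-299, -262, 14], [-299, -262, 14], [-299, -262, 14]], "rot": [[0, 0, 0.16], [0, 0, 0.33], [0, 0, 0.5], [0, 0, 0.67], [0, 0, 0.84], [0, 0, 1.0], [0, 0, 1.16], [0, 0, 1.32], [0, 0, 1.405], [0, 0, 1.405]], "grip": [0, 0, 0, 0, 0, 0, 0, 0, 0, 0]}}

```text
time_s: 6.45
eef_pos: [0.5984, -0.0282, 0.2409]
eef_rot: [-0.001, 0.775, 0.632, -0.001]
wrist_force: [-0.6, -0.2, -2.5]
opening: 0.317
grasp_force: 60.0
```

Run:
```python
from h import *
from bench import readout,vision
o=readout.get_obs()
c=vision.camera("wrist");r=rot(o);B=np.eye(4);B[:3,:3]=r.as_matrix();B[:3,3]=o["eef_pos"];T=B@c["hand_eye"];K=c["camera_matrix"]
np.savez("w3.npz",T=T,**c);cv2.imwrite("pics/w3.png",c["color"][:,:,::-1])
print(o["eef_pos"],r.as_euler("zyx"))
go([.5975,-.0291,.141],np.pi/2-.2035)
P=world(c,T);yaw=R.from_euler("z",.2035).as_matrix()
Q=(P-[.5854,-.0879,0])@yaw.T
m=(P[...,2]>.095)&(P[...,2]<.125)&(c["depth"]>.05);q=Q[m]
print(np.percentile(q,[0.5,50,99.5],axis=0))
print(np.linalg.lstsq(np.c_[q[:,:2],np.ones(len(q))],q[:,2],rcond=None)[0])
```

```text
[ 0.59843607 -0.02821513  0.24085947] [-1.36786364e+00 -2.36056984e-03 -3.14097636e+00]
xyz [ -1.2  -0.6 100.2] rot [-0.002 -0.     0.002]
[[-0.08436643 -0.11228823  0.10618457]
 [-0.03036589  0.09237719  0.10986904]
 [ 0.08322995  0.17354386  0.1124836 ]]
[-0.00076611  0.01619171  0.10843289]
```

View pics/w3.png

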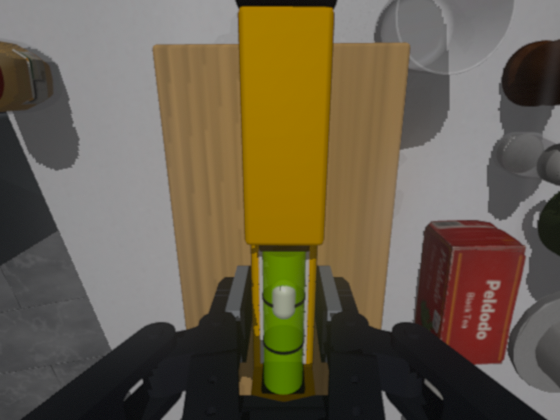

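The level hangs over the middle of the board, square with the grain, and the measured slope is 16 mrad. Next: lower it with a matching pitch.

Call:
{"name": "play_rows", "arguments": {"xyz": [[-1, 0, 40], [-1, 0, 70], [-1, 0, 85], [-1, 0, 93], [-1, 0, 97], [-1, 0, 100], [-1, 0, 101], [-1, 0, 102], [-1, 0, 102], [-1, 0, 102]], "rot": [[0, 0.016, 0], [0, 0.016, 0], [0, 0.016, 0], [0, 0.016, 0], [0, 0.016, 0], [0, 0.016, 0], [0, 0.016, 0], [0, 0.016, 0], [0, 0.016, 0], [0, 0.016, 0]], "grip": [0, 0, 0, 0, 0, 0, 0, 0, 0, 0]}}

```text
time_s: 7.75
eef_pos: [0.5988, -0.0292, 0.1405]
eef_rot: [-0.005, 0.775, 0.632, 0.006]
wrist_force: [-0.2, -0.6, -2.3]
opening: 0.317
grasp_force: 60.1
```

Call:
{"name": "play_rows", "arguments": {"xyz": [[0, 0, 1], [0, 0, 1.5], [0, 0, 2], [0, 0, 2.5], [0, 0, 2.5], [0, 0, 2.5], [0, 0, 2.5], [0, 0, 2.5], [0, 0, 2.5], [0, 0, 2.5]], "rot": [[0, 0, 0], [0, 0, 0], [0, 0, 0], [0, 0, 0], [0, 0, 0], [0, 0, 0], [0, 0, 0], [0, 0, 0], [0, 0, 0], [0, 0, 0]], "grip": [0, 0, 0, 0, 0, 0, 0, 0, 0, 0]}}

```text
time_s: 9.0
eef_pos: [0.5988, -0.0291, 0.1379]
eef_rot: [-0.005, 0.775, 0.632, 0.006]
wrist_force: [-0.7, -0.3, -2.2]
opening: 0.319
grasp_force: 60.1
```

Call:
{"name": "play_rows", "arguments": {"xyz": [[0, 0, 0.5], [0, 0, 1], [0, 0, 1.5], [0, 0, 2], [0, 0, 2.2], [0, 0, 2.2], [0, 0, 2.2], [0, 0, 2.2], [0, 0, 2.2], [0, 0, 2.2]], "rot": [[0, 0, 0], [0, 0, 0], [0, 0, 0], [0, 0, 0], [0, 0, 0], [0, 0, 0], [0, 0, 0], [0, 0, 0], [0, 0, 0], [0, 0, 0]], "grip": [0, 0, 0, 0, 0, 0, 0, 0, 0, 0]}}

```text
time_s: 10.25
eef_pos: [0.5988, -0.0291, 0.1374]
eef_rot: [-0.005, 0.775, 0.632, 0.006]
wrist_force: [-6.7, 0.7, 10.3]
opening: 0.321
grasp_force: 61.8
```

Call:
{"name": "play_rows", "arguments": {"xyz": [[0, 0, 1], [0, 0, 1], [0, 0, 0], [0, 0, 0], [0, 0, -10], [0, 0, -30], [0, 0, -60], [0, 0, -100], [0, 0, -120], [0, 0, -120]], "rot": [[0, 0, 0], [0, 0, 0], [0, 0, 0], [0, 0, 0], [0, 0, 0], [0, 0, 0], [0, -0.016, 0], [0, -0.016, 0], [0, -0.016, 0], [0, -0.016, 0]], "grip": [0.6, 0.8, 1, 1, 1, 1, 1, 1, 1, 1]}}

```text
time_s: 11.5
eef_pos: [0.5999, -0.0313, 0.2594]
eef_rot: [0.003, 0.775, 0.632, 0.002]
wrist_force: [-0.1, 0.2, -0.7]
opening: 1.004
grasp_force: 0.0
```

```bash
cat >> h.py <<'E'
def topview(save=None):
    from bench import vision
    c=vision.camera("top");P=world(c);C=c["color"]
    hsv=cv2.cvtColor(C,cv2.COLOR_RGB2HSV);H,S,V=[hsv[...,i].astype(int) for i in range(3)]
    if save: cv2.imwrite(save,cv2.resize(C[110:240,200:440,::-1],None,fx=3,fy=3,interpolation=cv2.INTER_CUBIC))
    return c,P,H,S,V
E
python3 - <<'E'
from h import *
from bench import readout
c,P,H,S,V=topview("pics/t2.png");np.savez("t2.npz",**c)
m=(abs(P[...,0]-.5574)<.03)&(abs(P[...,1]+.227)<.03)&(P[...,2]>.142)
print("knob",P[m].min(0),P[m].max(0),np.median(P[m],0))
go([.5565,-.228,.24],1.5);go([.5565,-.228,.24],2.6)
E
```

```text
knob [ 0.53879727 -0.24785084  0.14287755] [ 0.57847238 -0.20857823  0.16119158] [ 0.55729452 -0.22695807  0.1558448 ]
xyz [-201.4   -1.8   17.3] rot [ 0.003  0.    -0.133]
xyz [-201.4   -1.8   17.3] rot [ 0.002  0.002 -1.233]
```

View pics/t2.png

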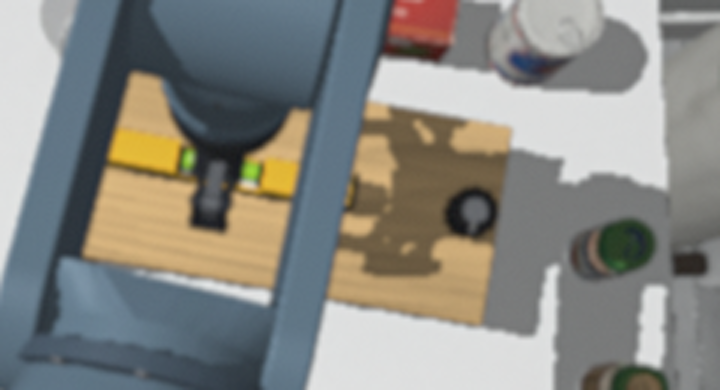

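The level lies along the board, its right end about 95 mm from the knob axis. Next: move over the knob with the wrist wound back.

Call:
{"name": "play_rows", "arguments": {"xyz": [[-50, 0, 0], [-100, 0, 0], [-150, 0, 0], [-202, -1.5, 0], [-202, -1.5, 0], [-202, -1.5, 17], [-202, -1.5, 17], [-202, -1.5, 17], [-202, -1.5, 17], [-202, -1.5, 17]], "rot": [[0, 0, -0.17], [0, 0, -0.34], [0, 0, -0.51], [0, 0, -0.68], [0, 0, -0.85], [0, 0, -1.02], [0, 0, -1.19], [0, 0, -1.36], [0, 0, -1.53], [0, 0, -1.53]], "grip": [1, 1, 1, 1, 1, 1, 1, 1, 1, 1]}}

```text
time_s: 12.8
eef_pos: [0.5555, -0.2281, 0.2373]
eef_rot: [-0.001, 0.123, 0.992, 0.001]
wrist_force: [-0.7, 0.3, -0.4]
opening: 1.004
grasp_force: 0.0
```

Run:
```python
from h import *
from bench import readout,vision
o=readout.get_obs();print(o["eef_pos"],o["q"],rot(o).as_euler("zyx"))
c=vision.camera("wrist");r=rot(o);B=np.eye(4);B[:3,:3]=r.as_matrix();B[:3,3]=o["eef_pos"];T=B@c["hand_eye"]
P=world(c,T);m=(abs(P[...,0]-.557)<.04)&(abs(P[...,1]+.228)<.04)&(P[...,2]>.13)&(P[...,2]<.175)&(c["depth"]>.05)
cv2.imwrite("pics/w4.png",c["color"][:,:,::-1])
if m.sum(): print(m.sum(),P[m].min(0),P[m].max(0),np.median(P[m],0))
go([.557,-.2285,.145],2.9)
```

```text
[ 0.55546117 -0.22811614  0.23732074] [-5.87144099e-01  2.49401280e-01  1.55197543e+00  1.66651685e-05
  1.34252322e+00 -1.91203868e+00] [-2.89568589e+00 -1.91187865e-03 -3.14030094e+00]
3381 [ 0.53705109 -0.24874153  0.13001561] [ 0.57704495 -0.2088853   0.15775996] [ 0.55306233 -0.22790661  0.15481345]
xyz [-1.7 -0.  92.5] rot [ 0.001 -0.002 -0.006]
```

View pics/w4.png

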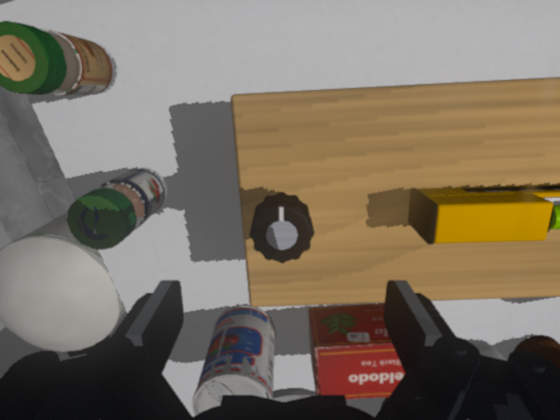

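The knob is at (282,228), and its measured centre (0.557, -0.2288) agrees. The white mark points to image top. Descend and grip.

Call:
{"name": "play_rows", "arguments": {"xyz": [[-1.7, 0.5, 40], [-1.7, 0.5, 70], [-1.7, 0.5, 85], [-1.7, 0.5, 92.5], [-1.7, 0.5, 92.5], [-1.7, 0.5, 92.5], [-1.7, 0.5, 92.5], [-1.7, 0.5, 92.5], [-1.7, 0.5, 92.5], [-1.7, 0.5, 92.5]], "rot": [[0, 0, 0], [0, 0, 0], [0, 0, 0], [0, 0, 0], [0, 0, 0], [0, 0, 0], [0, 0, 0], [0, 0, 0], [0, 0, 0], [0, 0, 0]], "grip": [1, 1, 1, 1, 0.4, 0, 0, 0, 0, 0]}}

```text
time_s: 14.1
eef_pos: [0.5583, -0.2299, 0.1479]
eef_rot: [0.001, 0.122, 0.993, -0.001]
wrist_force: [-2.5, -3.0, 6.2]
opening: 0.439
grasp_force: 60.3
```

Call:
{"name": "play_rows", "arguments": {"xyz": [[0, 0, 0], [0, 0, 0], [0, 0, 0], [0, 0, 0], [0, 0, 0], [0, 0, 0], [0, 0, 0], [0, 0, 0], [0, 0, 0], [0, 0, 0]], "rot": [[0, 0, 0], [0, 0, 0.15], [0, 0, 0.32], [0, 0, 0.5], [0, 0, 0.68], [0, 0, 0.86], [0, 0, 1.04], [0, 0, 1.22], [0, 0, 1.4], [0, 0, 1.53]], "grip": [0, 0, 0, 0, 0, 0, 0, 0, 0, 0]}}

```text
time_s: 15.35
eef_pos: [0.5571, -0.2306, 0.1479]
eef_rot: [0.001, 0.777, 0.63, -0.002]
wrist_force: [-8.3, -6.5, 9.2]
opening: 0.436
grasp_force: 60.6
```

Call:
{"name": "play_rows", "arguments": {"xyz": [[0, 0, 0], [0, 0, 0], [0, 0, 0], [0, 0, 0], [0, 0, 0], [0, 0, 0], [0, 0, 0], [0, 0, 0], [0, 0, 0], [0, 0, 0]], "rot": [[0, 0, 0], [0, 0, 0], [0, 0, 0], [0, 0, 0], [0, 0, 0], [0, 0, 0], [0, 0, 0], [0, 0, 0], [0, 0, 0], [0, 0, 0]], "grip": [0, 0, 0, 0, 0, 0, 0, 0, 0, 0]}}

```text
time_s: 16.6
eef_pos: [0.5571, -0.2306, 0.1479]
eef_rot: [0.001, 0.776, 0.631, -0.002]
wrist_force: [-8.2, -5.4, 8.6]
opening: 0.439
grasp_force: 60.6
```

```bash
cat >> h.py <<'E'
def wrist(name):
    from bench import readout,vision
    o=readout.get_obs();c=vision.camera("wrist");r=rot(o);B=np.eye(4);B[:3,:3]=r.as_matrix();B[:3,3]=o["eef_pos"];T=B@c["hand_eye"]
    cv2.imwrite(f"pics/{name}.png",c["color"][:,:,::-1]);np.savez(name+".npz",T=T,**c)
    return o,c,T
def bubble(c,T,z=.149,mid=(.5854,-.0879)):
    "green vial and pale bubble extents along shelf y (mm)"
    hsv=cv2.cvtColor(c["color"],cv2.COLOR_RGB2HSV).astype(int);H,S,V=hsv[...,0],hsv[...,1],hsv[...,2]
    g=(H>30)&(H<60)&(S>120)&(V>70);g=cv2.morphologyEx(g.astype(np.uint8),cv2.MORPH_OPEN,np.ones((2,2)))
    n,l,st,ce=cv2.connectedComponentsWithStats(g);print([(list(s),) for s in st[1:] if s[4]>30])
    ii=[i for i in range(1,n) if st[i][4]>30]
    for i in ii:
        v,u=np.nonzero(l==i);w=(ray(c["camera_matrix"],T,np.c_[u,v],z)[:,:2]-mid)@R.from_euler("z",-.2035).as_matrix()[:2,:2]*1e3
        print("green",np.round(w.min(0),1),np.round(w.max(0),1))
E
python3 - <<'E'
from h import *
o,c,T=wrist("w5");print(o["eef_pos"],rot(o).as_euler("zyx"),o["opening"],o["grasp_force"],o["wrist_force"],o["torque"],o["q"][5])
bubble(c,T)
E
```

```text
[ 0.55713157 -0.23060383  0.14789752] [-1.36651795e+00 -9.99516072e-04  3.13802181e+00] 0.43897979717292857 60.595067739486694 [-8.20358505 -5.35825771  8.58848387] [-0.96194004  1.49807339 -0.14969106] -0.38152635288117714
[]
```

View pics/w5.png

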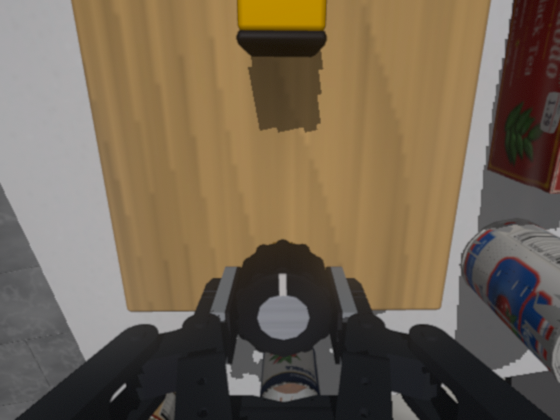

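The knob has turned with the gripper; its mark still points to image top at (282,285), but the vial is out of view. Next: turn it 1.5 rad more, release, rise and look.

Call:
{"name": "play_rows", "arguments": {"xyz": [[0, 0, 0], [0, 0, 0], [0, 0, 0], [0, 0, 0], [0, 0, 0], [0, 0, 0], [0, 0, 0], [0, 0, 0], [0, 0, 0], [0, 0, 0]], "rot": [[0, 0, 0.18], [0, 0, 0.36], [0, 0, 0.54], [0, 0, 0.72], [0, 0, 0.9], [0, 0, 1.08], [0, 0, 1.26], [0, 0, 1.42], [0, 0, 1.5], [0, 0, 1.5]], "grip": [0, 0, 0, 0, 0, 0, 0, 0, 0, 0]}}

```text
time_s: 17.9
eef_pos: [0.5564, -0.2295, 0.1478]
eef_rot: [0.001, 0.998, -0.067, -0.001]
wrist_force: [-12.0, -2.2, 12.3]
opening: 0.439
grasp_force: 61.0
```

Call:
{"name": "play_rows", "arguments": {"xyz": [[0, 0, 0], [0, 0, 0], [0, 0, 0], [0, 0, -30], [0, 0, -70], [0, 0, -110], [0, 0, -110], [0, 0, -110], [0, 0, -110], [0, 0, -110]], "rot": [[0, 0, 0], [0, 0, 0], [0, 0, 0], [0, 0, 0], [0, 0, 0], [0, 0, 0], [0, 0, -0.18], [0, 0, -0.36], [0, 0, -0.54], [0, 0, -0.7]], "grip": [0.6, 1, 1, 1, 1, 1, 1, 1, 1, 1]}}

```text
time_s: 19.15
eef_pos: [0.558, -0.2281, 0.256]
eef_rot: [-0.0, 0.959, 0.283, 0.0]
wrist_force: [-0.6, 0.2, -0.5]
opening: 1.0
grasp_force: 0.0
```

Run:
```python
from h import *
from bench import readout
o=readout.get_obs();print(o["eef_pos"],rot(o).as_euler("zyx"),o["q"][5])
go([.5725,-.1471,.23],np.pi/2-.2035)
```

```text
[ 0.55800049 -0.22814854  0.25599646] [-5.73146536e-01  4.90076223e-05 -3.14130987e+00] 0.41266312467903793
xyz [ 56.1 -60.2  26. ] rot [-0.    -0.    -0.794]
```

Call:
{"name": "play_rows", "arguments": {"xyz": [[56, -60, 0], [56, -60, 0], [56, -60, 0], [56, -60, 10], [56, -60, 20], [56, -60, 20], [56, -60, 20], [56, -60, 20], [56, -60, 20], [56, -60, 20]], "rot": [[0, 0, -0.18], [0, 0, -0.36], [0, 0, -0.54], [0, 0, -0.72], [0, 0, -0.794], [0, 0, -0.794], [0, 0, -0.794], [0, 0, -0.794], [0, 0, -0.794], [0, 0, -0.794]], "grip": [1, 1, 1, 1, 1, 1, 1, 1, 1, 1]}}

```text
time_s: 20.4
eef_pos: [0.5729, -0.1478, 0.2364]
eef_rot: [0.0, 0.777, 0.629, 0.0]
wrist_force: [0.8, 0.2, 0.4]
opening: 0.999
grasp_force: 0.0
```

Run:
```python
from h import *
o,c,T=wrist("w6");print(o["eef_pos"])
bubble(c,T)
p=(np.array([.5854,-.0879])+R.from_euler("z",-.2035).as_matrix()[:2,:2]@[0,.06])
cam=np.linalg.inv(T)@[*p,.149,1];uv=c["camera_matrix"]@cam[:3];uv=(uv/uv[2])[:2].astype(int);print(uv)
u,v=uv;cr=c["color"][max(0,v-75):v+75,max(0,u-60):u+60,::-1];cv2.imwrite("pics/w6c.png",cv2.resize(cr,None,fx=4,fy=4,interpolation=cv2.INTER_CUBIC))
```

```text
[ 0.57293134 -0.1477833   0.23638922]
[([np.int32(272), np.int32(0), np.int32(29), np.int32(32), np.int32(500)],), ([np.int32(272), np.int32(34), np.int32(28), np.int32(40), np.int32(1075)],)]
green [-5.4 52.6] [ 9.4 67.2]
green [-5.6 31.7] [ 9.1 51.2]
[282  15]
```

View pics/w6c.png

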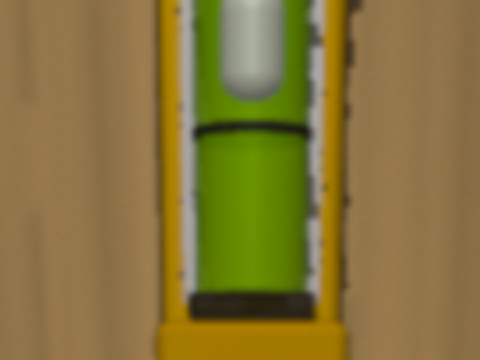

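The crop shows the bubble's right end about 3.7 mm inside the right line, so the bubble sits about 1.7 mm left of the middle. The view is partly cut off, so I'll shift left and measure with the full vial in sight.

Call:
{"name": "play_rows", "arguments": {"xyz": [[45, 0, 0], [45, 0, 0], [45, 0, 0], [45, 0, 0], [45, 0, 0], [45, 0, 0], [45, 0, 0], [45, 0, 0], [45, 0, 0], [45, 0, 0]], "rot": [[0, 0, 0], [0, 0, 0], [0, 0, 0], [0, 0, 0], [0, 0, 0], [0, 0, 0], [0, 0, 0], [0, 0, 0], [0, 0, 0], [0, 0, 0]], "grip": [1, 1, 1, 1, 1, 1, 1, 1, 1, 1]}}

```text
time_s: 21.7
eef_pos: [0.5822, -0.1037, 0.2362]
eef_rot: [0.0, 0.777, 0.629, 0.0]
wrist_force: [0.3, -0.9, -0.5]
opening: 1.003
grasp_force: 0.0
```

```bash
cat >> h.py <<'E'
def bub(c,T,u0=None):
    "lines and bubble along the vial, mm; vial upright in the wrist image"
    C=c["color"];hsv=cv2.cvtColor(C,cv2.COLOR_RGB2HSV).astype(int);H,S,V=hsv[...,0],hsv[...,1],hsv[...,2]
    g=(H>30)&(H<60)&(S>120)&(V>70);v,u=np.nonzero(g);uc=int(np.median(u)) if u0 is None else u0
    rows=np.arange(v.min(),v.max()+1)
    sat=S[rows,uc-2:uc+3].mean(1);val=V[rows,uc-2:uc+3].mean(1)
    # V of line dark, S of bubble low
    b=rows[(sat<120)&(val>90)];d=rows[val<75]
    y=lambda r:np.round(((ray(c["camera_matrix"],T,[uc,r],.149)[0,:2]-[.5854,-.0879])@R.from_euler("z",-.2035).as_matrix()[:2,:2])[1]*1e3,1)
    print("u",uc,"rows",rows[[0,-1]],"bubble",b.min() if len(b) else b,b.max() if len(b) else b,"dark",d,"y dark",[y(r) for r in d])
    if len(b): print("bubble y",y(b.max()+.5),y(b.min()-.5))
E
python3 - <<'E'
from h import *
o,c,T=wrist("w7");print(o["eef_pos"]);bub(c,T)
E
```

```text
[ 0.58220555 -0.10369448  0.2361561 ]
u 285 rows [ 42 154] bubble 88 113 dark [ 81  82 119 120] y dark [np.float64(72.6), np.float64(72.1), np.float64(52.1), np.float64(51.6)]
bubble y 55.2 69.2
```

The bubble is centred: lines at 51.85 and 72.35 mm, bubble middle at 62.2 mm. Next: press on the left part of the level, close to the shelf's pivot so the load barely tips it, with the camera turned to face the vial.

Run:
```python
from h import *
p=(np.array([.5854,-.0879])+R.from_euler("z",-.2035).as_matrix()[:2,:2]@[.002,.132]);print(p)
go([*p,.2],4.4)
```

```text
[0.61403571 0.04097201]
xyz [148.1   1.   36.2] rot [-0.     0.    -3.039]
```

Call:
{"name": "play_rows", "arguments": {"xyz": [[40, 0, 0], [80, 0, 0], [120, 1, 0], [148, 1, 0], [148, 1, 0], [148, 1, 0], [148, 1, 0], [148, 1, 0], [148, 1, 0], [148, 1, 0]], "rot": [[0, 0, -0.18], [0, 0, -0.36], [0, 0, -0.54], [0, 0, -0.72], [0, 0, -0.9], [0, 0, -1.08], [0, 0, -1.26], [0, 0, -1.44], [0, 0, -1.62], [0, 0, -1.8]], "grip": [1, 0.6, 0, 0, 0, 0, 0, 0, 0, 0]}}

```text
time_s: 23.0
eef_pos: [0.6139, 0.0409, 0.2361]
eef_rot: [-0.0, -0.013, 1.0, -0.0]
wrist_force: [0.3, -0.1, 0.7]
opening: -0.002
grasp_force: 0.0
```

Run:
```python
from h import *
go([.614,.041,.185],4.4)
```

```text
xyz [-0.1  0.1 51.1] rot [ 0.    -0.    -1.233]
```

Call:
{"name": "play_rows", "arguments": {"xyz": [[0, 0, 0], [0, 0, 0], [0, 0, 10], [0, 0, 20], [0, 0, 30], [0, 0, 40], [0, 0, 50], [0, 0, 51], [0, 0, 51], [0, 0, 51]], "rot": [[0, 0, -0.18], [0, 0, -0.36], [0, 0, -0.54], [0, 0, -0.72], [0, 0, -0.9], [0, 0, -1.08], [0, 0, -1.23], [0, 0, -1.23], [0, 0, -1.23], [0, 0, -1.23]], "grip": [0, 0, 0, 0, 0, 0, 0, 0, 0, 0]}}

```text
time_s: 24.25
eef_pos: [0.6143, 0.0408, 0.1858]
eef_rot: [0.0, -0.584, 0.812, -0.0]
wrist_force: [-0.0, -0.3, 1.0]
opening: 0.001
grasp_force: 0.0
```

Run:
```python
from h import *
o,c,T=wrist("w8");print(o["eef_pos"],o["q"][5]);bub(c,T);bubble(c,T)
```

```text
[0.61431122 0.04081293 0.18577382] -2.945095641001691
u 267 rows [ 45 190] bubble 106 137 dark [ 45  97  98 145 146 147 190] y dark [np.float64(31.8), np.float64(51.9), np.float64(52.3), np.float64(72.2), np.float64(72.6), np.float64(73.0), np.float64(92.8)]
bubble y 68.9 55.4
[([np.int32(241), np.int32(46), np.int32(42), np.int32(54), np.int32(1828)],), ([np.int32(248), np.int32(99), np.int32(40), np.int32(48), np.int32(1031)],), ([np.int32(255), np.int32(146), np.int32(37), np.int32(46), np.int32(1423)],)]
green [-7.1 32. ] [ 8.2 52.1]
green [-7.  53.1] [ 8.3 72.5]
green [-6.8 73.3] [ 8.5 93.7]
```

View pics/w8.png

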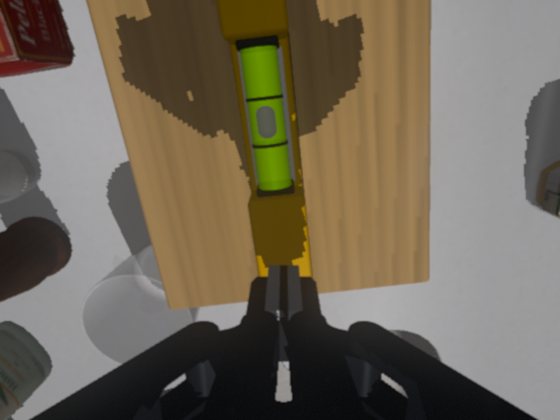

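The fingertips at (283,275) are above the solid top. The bubble at (267,121) lies midway between the lines at rows 98 and 146. Press down gently.

Call:
{"name": "play_rows", "arguments": {"xyz": [[0, 0, 5], [0, 0, 9], [0, 0, 10], [0, 0, 11], [0, 0, 11.5], [0, 0, 12], [0, 0, 12.5], [0, 0, 13], [0, 0, 13], [0, 0, 13]], "rot": [[0, 0, 0], [0, 0, 0], [0, 0, 0], [0, 0, 0], [0, 0, 0], [0, 0, 0], [0, 0, 0], [0, 0, 0], [0, 0, 0], [0, 0, 0]], "grip": [0, 0, 0, 0, 0, 0, 0, 0, 0, 0]}}

```text
time_s: 25.55
eef_pos: [0.6141, 0.0408, 0.1731]
eef_rot: [0.0, -0.585, 0.811, -0.0]
wrist_force: [-1.9, -0.5, 5.6]
opening: 0.002
grasp_force: 2.8
```

Call:
{"name": "play_rows", "arguments": {"xyz": [[0, 0, 0.5], [0, 0, 1], [0, 0, 1.5], [0, 0, 1.8], [0, 0, 1.8], [0, 0, 1.8], [0, 0, 1.8], [0, 0, 1.8], [0, 0, 1.8], [0, 0, 1.8]], "rot": [[0, 0, 0], [0, 0, 0], [0, 0, 0], [0, 0, 0], [0, 0, 0], [0, 0, 0], [0, 0, 0], [0, 0, 0], [0, 0, 0], [0, 0, 0]], "grip": [0, 0, 0, 0, 0, 0, 0, 0, 0, 0]}}

```text
time_s: 26.8
eef_pos: [0.6145, 0.0408, 0.1731]
eef_rot: [0.001, -0.585, 0.811, -0.001]
wrist_force: [-6.2, 0.4, 14.6]
opening: 0.005
grasp_force: 7.4
```

Call:
{"name": "play_rows", "arguments": {"xyz": [[0, 0, 0.5], [0, 0, 1], [0, 0, 1.2], [0, 0, 1.2], [0, 0, 1.2], [0, 0, 1.2], [0, 0, 1.2], [0, 0, 1.2], [0, 0, 1.2], [0, 0, 1.2]], "rot": [[0, 0, 0], [0, 0, 0], [0, 0, 0], [0, 0, 0], [0, 0, 0], [0, 0, 0], [0, 0, 0], [0, 0, 0], [0, 0, 0], [0, 0, 0]], "grip": [0, 0, 0, 0, 0, 0, 0, 0, 0, 0]}}

```text
time_s: 28.05
eef_pos: [0.6149, 0.0407, 0.1732]
eef_rot: [0.001, -0.585, 0.811, -0.001]
wrist_force: [-9.0, 1.0, 21.2]
opening: -0.005
grasp_force: 10.4
```

Call:
{"name": "play_rows", "arguments": {"xyz": [[0, 0, 0], [0, 0, 0], [0, 0, 0], [0, 0, 0], [0, 0, 0], [0, 0, 0], [0, 0, 0], [0, 0, 0], [0, 0, 0], [0, 0, 0]], "rot": [[0, 0, 0], [0, 0, 0], [0, 0, 0], [0, 0, 0], [0, 0, 0], [0, 0, 0], [0, 0, 0], [0, 0, 0], [0, 0, 0], [0, 0, 0]], "grip": [0, 0, 0, 0, 0, 0, 0, 0, 0, 0]}}

```text
time_s: 29.3
eef_pos: [0.6149, 0.0407, 0.1732]
eef_rot: [0.001, -0.585, 0.811, -0.001]
wrist_force: [-8.4, 0.5, 21.2]
opening: 0.002
grasp_force: 10.4
```

Run:
```python
from h import *
o,c,T=wrist("w9");print(o["eef_pos"],o["wrist_force"]);bub(c,T)
```

```text
[0.61492018 0.04070586 0.17318631] [-8.37031172  0.5409653  21.18288815]
u 266 rows [ 41 198] bubble 106 135 dark [ 97  98  99 150 151] y dark [np.float64(51.7), np.float64(52.1), np.float64(52.5), np.float64(72.4), np.float64(72.8)]
bubble y 66.6 54.9
```

I've used all ten picture views, so I'll check the vial's profile numerically.

Run:
```python
from h import *
for n,r0,r1 in(("w8",95,150),("w9",95,154)):
    c=np.load(n+".npz");C=c["color"].astype(int)
    best=[]
    # follow the vial axis: per-row median of pixels; centre from the green extents
    for r in range(r0,r1):
        g=np.nonzero((C[r,225:310,1]>C[r,225:310,2]+50))[0]+225
        best.append((r,(g.min()+g.max())//2 if len(g) else -1,*[int(C[r,(g.min()+g.max())//2-2:(g.min()+g.max())//2+3,k].mean()) if len(g) else -1 for k in(1,2)]))
    print(n,best)
```

```text
w8 [(95, np.int64(265), 136, 0), (96, np.int64(265), 104, 2), (97, np.int64(265), 52, 11), (98, np.int64(265), 34, 14), (99, np.int64(265), 69, 9), (100, np.int64(265), 116, 2), (101, np.int64(266), 142, 0), (102, np.int64(266), 144, 0), (103, np.int64(266), 144, 0), (104, np.int64(266), 143, 0), (105, np.int64(266), 131, 35), (106, np.int64(266), 102, 66), (107, np.int64(266), 87, 74), (108, np.int64(266), 87, 76), (109, np.int64(266), 89, 77), (110, np.int64(266), 90, 78), (111, np.int64(267), 90, 78), (112, np.int64(267), 89, 77), (113, np.int64(268), 88, 75), (114, np.int64(268), 87, 75), (115, np.int64(268), 88, 75), (116, np.int64(268), 88, 76), (117, np.int64(268), 88, 75), (118, np.int64(268), 88, 76), (119, np.int64(268), 88, 75), (120, np.int64(268), 88, 75), (121, np.int64(268), 88, 76), (122, np.int64(268), 88, 76), (123, np.int64(268), 88, 75), (124, np.int64(268), 88, 76), (125, np.int64(269), 88, 75), (126, np.int64(269), 88, 75), (127, np.int64(269), 88, 75), (128, np.int64(269), 88, 75), (129, np.int64(269), 88, 75), (130, np.int64(269), 88, 75), (131, np.int64(269),
[... 1620 characters left out ...]
92, 79), (131, np.int64(269), 92, 79), (132, np.int64(269), 91, 78), (133, np.int64(269), 91, 77), (134, np.int64(269), 90, 77), (135, np.int64(269), 89, 76), (136, np.int64(270), 87, 74), (137, np.int64(270), 88, 72), (138, np.int64(270), 97, 66), (139, np.int64(270), 117, 47), (140, np.int64(270), 138, 20), (141, np.int64(270), 149, 1), (142, np.int64(270), 150, 0), (143, np.int64(271), 144, 0), (144, np.int64(271), 140, 0), (145, np.int64(271), 140, 0), (146, np.int64(271), 140, 0), (147, np.int64(271), 134, 0), (148, np.int64(271), 107, 1), (149, np.int64(271), 58, 14), (150, np.int64(271), 37, 16), (151, np.int64(271), 67, 14), (152, np.int64(271), 114, 6), (153, np.int64(271), 147, 0)]
```

Call:
{"name": "play_rows", "arguments": {"xyz": [[0, 0, 0], [0, 0, 0], [0, 0, 0], [0, 0, 0], [0, 0, 0], [0, 0, 0], [0, 0, 0], [0, 0, 0], [0, 0, 0], [0, 0, 0]], "rot": [[0, 0, 0], [0, 0, 0], [0, 0, 0], [0, 0, 0], [0, 0, 0], [0, 0, 0], [0, 0, 0], [0, 0, 0], [0, 0, 0], [0, 0, 0]], "grip": [0, 0, 0, 0, 0, 0, 0, 0, 0, 0]}}

```text
time_s: 30.6
eef_pos: [0.6149, 0.0407, 0.1732]
eef_rot: [0.001, -0.585, 0.811, -0.001]
wrist_force: [-7.9, -0.3, 21.4]
opening: 0.001
grasp_force: 10.4
```

Run:
```python
from h import *
o,c,T=wrist("w10");C=c["color"].astype(int);print(o["wrist_force"])
uc=lambda r:int(265+(r-97)*.12)
print([(r,int(C[r,uc(r)-2:uc(r)+3,1].mean()),int(C[r,uc(r)-2:uc(r)+3,2].mean())) for r in [*range(96,108),*range(135,153)]])
K=c["camera_matrix"];print([np.round(((ray(K,T,[uc(r),r],.149)[0,:2]-[.5854,-.0879])@R.from_euler("z",-.2035).as_matrix()[:2,:2])[1]*1e3,2) for r in(98.3,105,139.3,150)])
```

```text
[-7.91805737 -0.27888647 21.35379321]
[(96, 131, 0), (97, 71, 8), (98, 31, 14), (99, 45, 14), (100, 94, 6), (101, 140, 0), (102, 151, 0), (103, 151, 0), (104, 145, 11), (105, 125, 51), (106, 102, 71), (107, 91, 78), (135, 89, 76), (136, 88, 75), (137, 87, 74), (138, 91, 70), (139, 117, 47), (140, 138, 20), (141, 149, 1), (142, 150, 0), (143, 146, 0), (144, 141, 0), (145, 141, 0), (146, 141, 0), (147, 134, 0), (148, 107, 1), (149, 59, 14), (150, 37, 16), (151, 67, 15), (152, 114, 7)]
[np.float64(52.18), np.float64(54.69), np.float64(68.28), np.float64(72.66)]
```

The bubble is steady at about -0.9 mm under a 21 N press, inside the ±2 mm limits. Handing in.

```bash
python3 -c "
from bench import ctrl
print(ctrl.hand_in())"
```

```text
the job is handed in; nothing more can be done
None
```

I handed the job in while still pressing: the level lies along the shelf, the knob is turned about 3 rad clockwise, and about 21 N on the level's top leaves the bubble about 0.9 mm off centre (limit 2 mm). No jar was touched, and I haven't seen the verdict.

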